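# Unlatch the sample carrier and hold its gate open

## Robot

A 6-joint arm with a two-finger parallel gripper is mounted at the origin on a cart in front of the work surface, level with it; the furniture and walls round the work are solid. World frame = base frame: x ahead of the robot, y to its left, z up, the work surface at z = 0. Lengths are in m, angles in rad, forces in N, time in s.
With the tool pointing down it reaches from about 0.275 to 1 m from the base axis. Payload 8.4 kg.
Tool frame: the origin (TCP) lies on the centre line of the jaws, within the pads' length; the fingertips stand 17 mm ahead of it and the grasp point (between the pads) lies 2 mm behind it (bot.tcp_to_tips is the y of the fingertips in the tool frame, in m); y points along the fingers, z is the direction in which the jaws open and shut, and the axes are right-handed (so a half turn about y gives the same grasp; the last joint's range is limited). The gripper opens to 85 mm and grips with 20 to 120 N. Pads are 22 mm wide; open, the fingers measure 114 mm over their backs; the gripper's body (76 mm by 85 mm) begins 54 mm behind the grasp point. The pads swing forward as they close: fully open they stand 13 mm farther back than shut.
Start: joints at [1.204, 0.353, 1.633, -0, 1.155, -0.002], TCP at [0.223, 0.584, 0.248] pointing down, gripper open.
Joint ranges: [-2.63, 2.63], [-0.92, 2.1], [0.06, 2.66], [-1.3, 4.44], [0, 2.69], [-3.02, 3.02]. Speed limits (rad/s): [2.22, 2.22, 2.79, 3.14, 3.14, 3.14].

## Interface

Orientations are given as a unit quaternion [x, y, z, w].
In Python, from workcell import bot, hand, kinematics, get_obs, vision, hand_in gives the robot as it stands. The module is installed in compiled form; this text tells all that it offers. Calls block until the motion is done:
- bot.reach(position, orientation): joint-space move of the TCP to a pose.
- bot.servo_line(position, ori=None, velocity=0.15): straight line of the TCP; ori=None keeps the orientation; velocity is the mean speed in m/s.
- bot.goto_joints(angles): joint-space move.
- hand.move_gripper(opening, strength=None): finger opening in m; strength is the grip in N (None keeps the last); returns when the fingers have stopped.
- bot.dwell(seconds).
- kinematics.solve_ik(position, orientation): joint angles nearest the present ones, or None.
- get_obs(): the state.
- vision.read_camera(name): name is "side" or "top"; returns a dict with "frame" (480x640x3 uint8, red, green, blue), "intrinsics" (3x3 intrinsics, pixels), "view" (4x4, takes a point from world to camera coordinates). Camera axes: x right, y down, z forward; pixel columns grow to the right and rows downward; lengths in m; the calibration is good to about 2 mm. A picture is of the moment at which its call begins. There is no depth.
A pose or a line that the arm cannot do raises bot.IKError and nothing moves.
- hand_in(): hands the job in, once; it reports no verdict.
The state is a dict: "time_s": time; "joint_pos": joint angles; "joint_vel": joint speeds; "joint_efforts": joint torques, N m; "position": TCP position; "orientation": TCP orientation; "wrist_force": force on the tool from outside, world axes, zero at the start; "ft_torque": the same for the moment, N m; "gripper_width": finger opening in m.
Only numpy, scipy, OpenCV 4.12 (cv2) and the standard library are available. Lean on these libraries where they do the work, as an engineer would, in place of code of your own. Each camera call takes 0.05 s, during which the arm holds its last target.

## Task

Open the sample carrier so that its tip box can be taken out: the two pinch catches on its front rail look alike but are interlocked, so feel which one gives, squeeze that one fully home, then squeeze the other fully home. Then swing the barred gate by its upright post past the detent until it stands at least square to the carrier's front, and finish while gripping the post and holding the gate wide open against its closing spring. Leave the other things on the worktop where they are.

Things in the scene. Friction and masses are not known exactly. Their poses are not given: they have to be found in the camera images.
- carrier: fixed white box, 120 (x) x 200 (y) mm, clear roof at z 93 mm; along its front (-x side) an aluminium rail 24 mm wide, 206 mm long, top at z = 112 mm, centre line at x = -55 mm. Origin: centre of its underside, on the worktop. x points from the gate into the box, y to the left as the robot sees it. Place varies, turned up to 0.25 rad.
- catch_left (a point): pinch catch on the left (+y) half of the rail: point midway between its two tabs, 133 mm above the worktop, at carrier x -55, y +50 mm. The tabs are grey uprights, 24 mm wide (x), 5 mm thick, from 116 to 149 mm above the worktop, either side (in y) of a fixed 16 mm block; outer faces 44 mm apart at rest, 28 mm when squeezed home. Pinch them from above along carrier y.
- catch_right (a point): the like catch on the right (-y) half of the rail, at carrier x -55, y -50 mm; same shape and heights. On either catch both tabs move in together, 8 mm each; that lifts its bolt off the gate, and they stay in when let go. About 5 N squeezes a free one; 20 to 40 N is fine.
- catch_p (a joint): travel of the tabs (m) of the catch that gives at once: 0 out, 0.008 squeezed fully home. Whether it is the left or the right one changes from run to run and cannot be seen.
- catch_q (a joint): travel of the tabs (m) of the other catch: 0 out, 0.008 squeezed fully home. It stops hard after about 0.7 mm a side (faces still 42 mm apart) until catch_p is home.
- gate (a joint): opening angle (rad): 0 shut, 1.57 square to the front, stop at 1.8. Barred aluminium leaf 168 mm long, 12 mm thick, 16 to 82 mm above the worktop, hinged at its left end; its right end swings out towards the robot, clockwise from above. A spring closes it (0.12 Nm shut, 0.25 square); a sprung ball under it is a bump (0.3 Nm more) at 0.5 to 0.9 rad. Let go, it swings back.
- gate_hinge (a point): point on the gate's upright hinge axis, 50 mm above the worktop, at carrier x -49, y +85 mm.
- gate_post: the gate's grip post: an upright round grey sleeve, 14 mm diameter, 86 to 150 mm above the worktop, on a steel bracket of the gate. It spins freely about its own axis. Origin on that axis, at worktop height.
- gate_grip (a point): grip point on the post: on its axis, 133 mm above the worktop. With the gate shut it stands at carrier x -104, y -55 mm: 55 mm in front of the gate's middle plane and 140 mm along the gate from the hinge.
- tip_box: bystander: box of pipette tips, 82x120x72 mm, inside the carrier; origin at the centre of its underside
- green_cup: bystander: small green cup, 57 mm wide, 34 mm high, right of the carrier; origin at the centre of its underside
- rubber_stopper: bystander: red-brown rubber stopper, 29 mm wide, 26 mm high, left of the carrier; origin at the centre of its underside
- forceps: bystander: steel forceps, 14x120x9 mm, lying in front; origin at the centre of its underside
- screwdriver_red: bystander: screwdriver, 20x170x20 mm, lying on the right; origin at the centre of its underside
- beaker_100: bystander: glass beaker, 55 mm wide, 68 mm high, on the left; origin at the centre of its underside
- slide_box: bystander: small pale carton, 58x82x32 mm, at the right; origin at the centre of its underside

How it is judged:
On the way, in this order (a step that is already met when the one before it is completed fails the run):
1. the catch that gives is squeezed home, the other still out (value of joint catch_p above 0.0065 m and value of joint catch_q below 0.004 m and value of joint gate below 0.1 rad), for 0.1 s.
2. the other catch is squeezed home, gate still shut (value of joint each of catch_p, catch_q above 0.0065 m and value of joint gate below 0.1 rad), for 0.1 s.
3. the gate is swung past its detent (value of joint gate above 1 rad), for 0.1 s.
At the end, for the whole second after the job is handed in: The gate stands still at 1.45 rad (83 degrees) or wider, held by the robot's fingers on its post (more than 1 N), both catches are home (over 6.5 of 8 mm), the tip box is within 20 mm and the other bystanders within 30 mm of where they were (value of joint gate above 1.45 rad and velocity of joint gate between -0.1 and 0.1 rad/s and contact force between the fingers and gate_post above 1 N and value of joint each of catch_p, catch_q above 0.0065 m and distance of tip_box from where it was at the start of the episode below 0.02 m and distance of each of green_cup, rubber_stopper, forceps, screwdriver_red, beaker_100, slide_box from where it was at the start of the episode below 0.03 m); the arm keeps its last pose, push and grip.
It fails at once if a bystander is pushed away (distance of tip_box from where it was at the start of the episode above 0.02 m or distance of any of green_cup, rubber_stopper, forceps, screwdriver_red, beaker_100, slide_box from where it was at the start of the episode above 0.03 m).
It also fails if it takes over 59 s, if anything falls off the work surface, if the arm or the gripper's body presses on something with over 40 N, if the wrist force passes 120 N, or if a joint passes its speed limit or range.

## Working session

There is one attempt and no reset: what is moved stays moved. The work goes in short steps, each a Python script; the robot and the scene stay as the last script left them, time stands still between calls to the robot, and variables do not carry over. Pictures are saved under pics/ and viewed, and the job is handed in when it is done.

```bash
mkdir -p pics
python3 - <<'E'
from workcell import *
import cv2,numpy as np
for n in("side","top"):
    d=vision.read_camera(n); cv2.imwrite(f"pics/{n}0.png",d["frame"][:,:,::-1]); print(n,d["intrinsics"],d["view"].round(4).tolist())
    np.savez(f"{n}0.npz",**d)
o=get_obs();print({k:np.round(v,3).tolist() for k,v in o.items()},bot.tcp_to_tips)
E
```

```text
side [[535.82198068   0.         327.38816627]
 [  0.         535.82198068 240.91449448]
 [  0.           0.           1.        ]] [[0.6181, -0.786, 0.0084, -0.3306], [-0.5471, -0.4379, -0.7134, 0.3816], [0.5645, 0.4364, -0.7007, 1.3604], [0.0, 0.0, 0.0, 1.0]]
top [[569.8872635    0.         323.60559508]
 [  0.         569.8872635  239.91615281]
 [  0.           0.           1.        ]] [[-0.0231, -0.9997, 0.0049, 0.0353], [-0.9945, 0.0224, -0.1027, 0.5113], [0.1026, -0.0073, -0.9947, 1.6187], [0.0, 0.0, 0.0, 1.0]]
{'time_s': 0.1, 'joint_pos': [1.204, 0.354, 1.634, 0.0, 1.155, -0.002], 'joint_vel': [0.002, -0.001, -0.002, 0.0, 0.001, 0.001], 'joint_efforts': [-0.001, -60.636, -34.282, -0.0, 0.004, -0.0], 'position': [0.223, 0.583, 0.248], 'orientation': [0.696, -0.128, 0.128, -0.695], 'wrist_force': [0.644, 0.32, 0.07], 'ft_torque': [-0.025, 0.003, 0.025], 'gripper_width': 0.085} 0.017
```

View pics/top0.png

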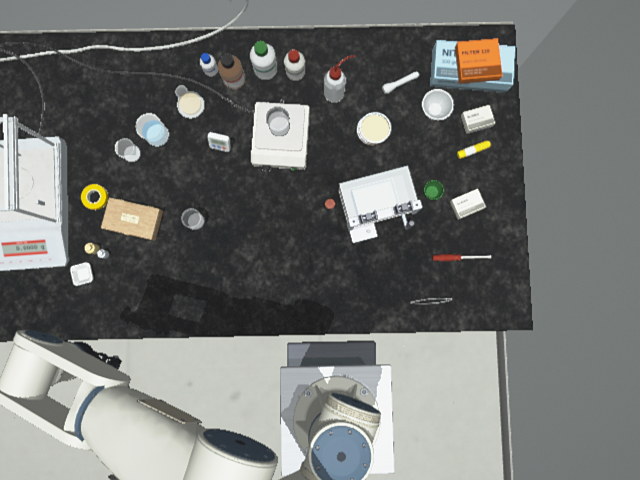

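View pics/side0.png

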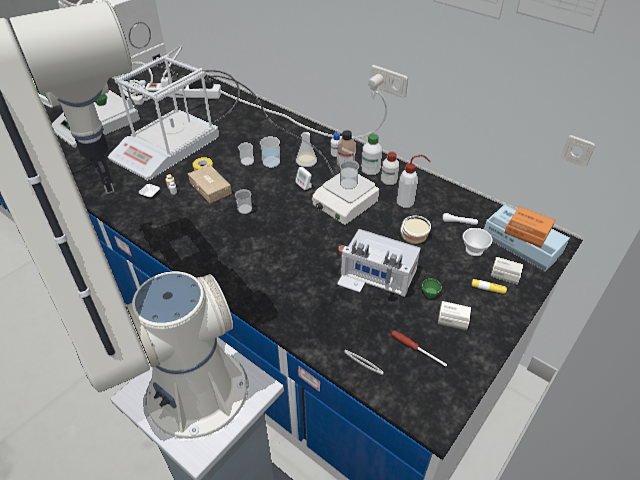

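The carrier is near (380,203) in the top view and (380,262) in the side view. I'll zoom in on it in both.

Run:
```python
import cv2,numpy as np
t=cv2.imread("pics/top0.png")[155:255,320:440]; s=cv2.imread("pics/side0.png")[225:310,325:445]
cv2.imwrite("pics/tz.png",cv2.resize(t,None,fx=6,fy=6,interpolation=cv2.INTER_CUBIC))
cv2.imwrite("pics/sz.png",cv2.resize(s,None,fx=6,fy=6,interpolation=cv2.INTER_CUBIC))
```

```text
(no output)
```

View pics/tz.png

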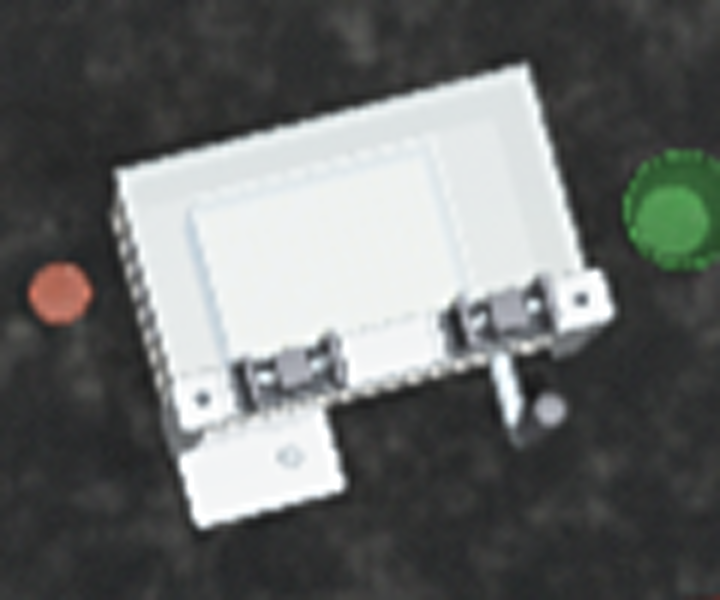

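View pics/sz.png

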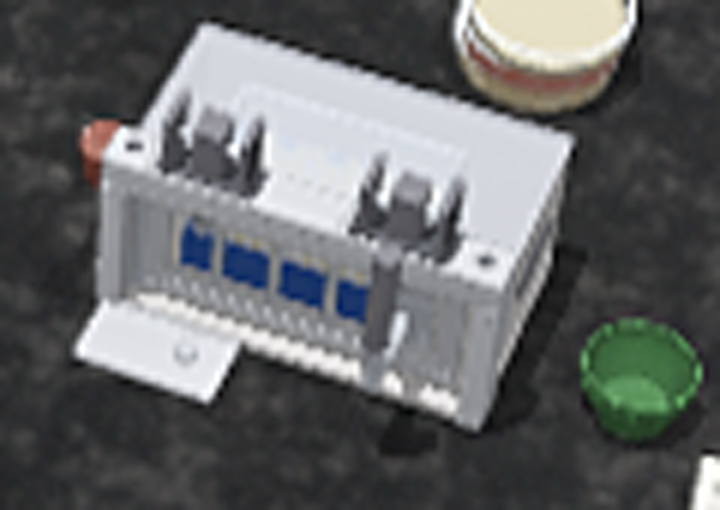

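```bash
cat > h.py <<'E'
import numpy as np
def ray(d,uv):
    K,V=d["intrinsics"],d["view"]; R,t=V[:3,:3],V[:3,3]
    return -R.T@t, R.T@np.linalg.solve(K,[uv[0],uv[1],1.])
def onz(d,uv,z):
    c,r=ray(d,uv); return c+r*(z-c[2])/r[2]
def tri(d1,u1,d2,u2):
    A=np.zeros((3,3));b=np.zeros(3)
    for d,u in((d1,u1),(d2,u2)):
        c,r=ray(d,u);r=r/np.linalg.norm(r);P=np.eye(3)-np.outer(r,r);A+=P;b+=P@c
    return np.linalg.solve(A,b)
E
cat > loc.py <<'E'
from h import *
import cv2
T=np.load("top0.npz");S=np.load("side0.npz")
# crop-zoom coords -> px
def ct(u,v): return (320+(u+.5)/6-.5,155+(v+.5)/6-.5)
def cs(u,v): return (325+(u+.5)/6-.5,225+(v+.5)/6-.5)
pts={ # name: carrier xy z, top, side
'scL':((-55,None,112),(202,398),(134,146)),'scR':((-55,None,112),(582,299),(485,261)),
'bkL':((60,100,93),(118,172),(208,24)),'bkR':((60,-100,93),(527,65),(574,135)),
'post':((-104,-55,150),(551,408),(385,250)),
}
P={};
for n,(m,t,s) in pts.items():
    a=onz(T,ct(*t),m[2]/1e3);b=onz(S,cs(*s),m[2]/1e3);x=tri(T,ct(*t),S,cs(*s))
    P[n]=(a+b)/2; print(n,a.round(4)[:2],b.round(4)[:2],x.round(4))
d=P['scL']-P['scR'];print("screw dist",np.hypot(*d[:2]))
h=np.hypot(*d[:2])/2*1e3
src=np.array([[-55,h],[-55,-h],[60,100],[60,-100],[-104,-55]])/1e3
for lab,sel in(("both",None),("top",T),("side",S)):
    if sel is None: dst=np.array([P[n][:2] for n in pts])
    else:
        dst=np.array([onz(sel,(ct(*t) if sel is T else cs(*s)),m[2]/1e3)[:2] for m,t,s in pts.values()])
    sm,dm=src.mean(0),dst.mean(0);H=(src-sm).T@(dst-dm)
    th=np.arctan2(H[0,1]-H[1,0],H[0,0]+H[1,1]);R=np.array([[np.cos(th),-np.sin(th)],[np.sin(th),np.cos(th)]])
    o=dm-R@sm
    print(lab,"yaw",th,"o",o,"res mm",((dst-(src@R.T+o))*1e3).round(1).tolist())
    if sel is None: best=(o,th,R)
o,th,R=best
np.savez("car.npz",o=o,th=th)
for n,p in dict(L=(-55,50),R=(-55,-50),hinge=(-49,85),grip=(-104,-55)).items(): print(n,(o+R@(np.array(p)/1e3)).round(4))
E
python3 loc.py
```

```text
scL [ 0.5537 -0.0583] [ 0.5539 -0.0566] [ 0.5532 -0.0578  0.1135]
scR [ 0.5957 -0.2341] [ 0.5962 -0.2316] [ 0.5948 -0.2331  0.1144]
bkL [ 0.6635 -0.0233] [ 0.6643 -0.0228] [ 0.6633 -0.0233  0.094 ]
bkR [ 0.7101 -0.216 ] [ 0.7128 -0.2128] [ 0.7088 -0.215   0.0977]
post [ 0.5406 -0.2117] [ 0.5411 -0.2077] [ 0.5393 -0.2101  0.1535]
screw dist 0.18041055261627056
both yaw 0.23654386996781662 o [ 0.62889636 -0.13238494] res mm [[-0.5, 0.1], [-0.6, 0.1], [0.1, -1.9], [0.8, 1.1], [0.2, 0.6]]
top yaw 0.23614327671463328 o [ 0.62842065 -0.13358293] res mm [[-0.1, 0.5], [-0.4, 0.1], [0.1, -1.0], [-0.0, 0.7], [0.4, -0.3]]
side yaw 0.23694580347922564 o [ 0.62937205 -0.13118692] res mm [[-0.8, -0.2], [-0.8, 0.2], [0.1, -2.9], [1.7, 1.5], [-0.1, 1.4]]
L [ 0.5637 -0.0967]
R [ 0.5871 -0.1939]
hinge [ 0.5613 -0.0612]
grip [ 0.5407 -0.2102]
```

```bash
cat > m.py <<'E'
from workcell import *
import numpy as np
from scipy.spatial.transform import Rotation as Ro
c=np.load("car.npz");o=c["o"];th=float(c["th"])
R=np.array([[np.cos(th),-np.sin(th)],[np.sin(th),np.cos(th)]])
def W(x,y,z): p=o+R@(np.array([x,y])/1e3); return [p[0],p[1],z]
def ori(a,s=1):  # jaws along carrier y rotated by a
    z=s*np.array([-np.sin(th+a),np.cos(th+a),0]);y=np.array([0,0,-1.]);return Ro.from_matrix(np.c_[np.cross(y,z),y,z]).as_quat()
def st(l=""):
    g=get_obs();print(l,"t",round(g["time_s"],2),np.round(g["position"],4),"w",round(float(g["gripper_width"]),4),"F",np.round(g["wrist_force"],1));return g
def arc(f): # carrier xy of post at gate angle f
    a=np.array([-55,-140.]);c,s=np.cos(f),np.sin(f);return -49+c*a[0]+s*a[1],85-s*a[0]+c*a[1]
E
python3 - <<'E'
from m import *
for s in(1,-1):
    for p in (W(-55,50,.26),W(-55,-50,.138),W(*arc(0),.135),W(*arc(1.65),.135)):
        q=kinematics.solve_ik(p,ori(0,s));print(s,np.round(p,3),None if q is None else np.round(q,2))
E
```

```text
1 [ 0.564 -0.097  0.26 ] [-0.17  0.26  1.74 -0.    1.15 -1.98]
1 [ 0.587 -0.194  0.138] [-0.32  0.46  1.74 -0.    0.94 -2.13]
1 [ 0.541 -0.21   0.135] [-0.37  0.42  1.83 -0.    0.9  -2.18]
1 [ 0.414 -0.029  0.135] [-0.07  0.19  2.17 -0.    0.78 -1.88]
-1 [ 0.564 -0.097  0.26 ] [-0.17  0.26  1.74  0.    1.15  1.16]
-1 [ 0.587 -0.194  0.138] [-0.32  0.46  1.74 -0.    0.94  1.01]
-1 [ 0.541 -0.21   0.135] [-0.37  0.42  1.83 -0.    0.9   0.96]
-1 [ 0.414 -0.029  0.135] [-0.07  0.19  2.17 -0.    0.78  1.26]
```

Both are reachable, so I'll use s=-1 because the wrist turns less. First I'll test the left catch.

Run:
```python
from m import *
q=ori(0,-1)
bot.reach(W(-55,50,.24),q);st("above")
hand.move_gripper(.064,25);st("open")
bot.servo_line(W(-55,50,.138),velocity=.12);st("down")
hand.move_gripper(.022,25);g=st("squeezed L")
```

```text
above t 2.78 [ 0.5639 -0.0959  0.24  ] w 0.0857 F [-0.4  0.5 -0.2]
open t 3.13 [ 0.5637 -0.0965  0.24  ] w 0.064 F [ 0.4  0.1 -0.4]
down t 4.13 [ 0.5642 -0.0968  0.1387] w 0.0638 F [-0.   0.5  0.3]
squeezed L t 4.48 [ 0.564  -0.0959  0.1392] w 0.0413 F [-3.1  4.9  6.3]
```

Run:
```python
from m import *
q=ori(0,-1)
bot.dwell(.3);g=st("L")
if g["gripper_width"]>.038:
    hand.move_gripper(.064,25);bot.servo_line(W(-55,50,.20),velocity=.15)
    bot.servo_line(W(-55,-50,.20),velocity=.15)
    bot.servo_line(W(-55,-50,.138),velocity=.12);st("down R")
    hand.move_gripper(.022,25);bot.dwell(.4);g=st("squeezed R")
import cv2
d=vision.read_camera("side");cv2.imwrite("pics/s1.png",cv2.resize(d["frame"][200:320,310:460,::-1],None,fx=5,fy=5))
```

```text
L t 4.78 [ 0.564  -0.0959  0.1392] w 0.0415 F [-0.9  4.5  5.9]
down R t 7.18 [ 0.5875 -0.1937  0.1384] w 0.0642 F [ 0.5 -0.7  0.8]
squeezed R t 8.0 [ 0.5874 -0.1932  0.1392] w 0.0272 F [-0.2  5.3  3.8]
```

View pics/s1.png

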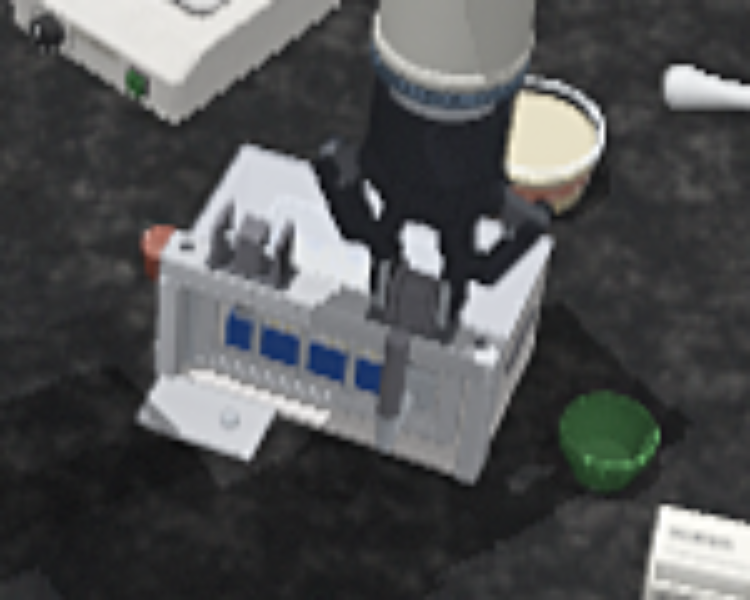

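The left catch stopped at 41.5 mm, so it's the blocked one. The right one closed to 27 mm, fully home. In the picture its tabs, near (405,290), are against the block and the left pair is still out. Next is the left catch.

Run:
```python
from m import *
hand.move_gripper(.064,25);bot.servo_line(W(-55,-50,.20),velocity=.15)
bot.servo_line(W(-55,50,.20),velocity=.15)
bot.servo_line(W(-55,50,.138),velocity=.12)
hand.move_gripper(.022,25);bot.dwell(.4);g=st("squeezed L")
if g["gripper_width"]<.031:
    hand.move_gripper(.064,25);bot.servo_line(W(-55,50,.22),velocity=.15)
    bot.servo_line(W(-104,-55,.22),velocity=.15)
    import cv2
    bot.servo_line(W(-104,-55,.22),velocity=.15);st()
    d=vision.read_camera("side");cv2.imwrite("pics/s2.png",cv2.resize(d["frame"][200:320,310:460,::-1],None,fx=5,fy=5))
```

```text
squeezed L t 11.36 [ 0.564  -0.0959  0.1391] w 0.0273 F [-1.5  3.5  5.3]
 t 13.68 [ 0.5409 -0.2096  0.22  ] w 0.0644 F [-0.2  0.8 -0.4]
```

View pics/s2.png

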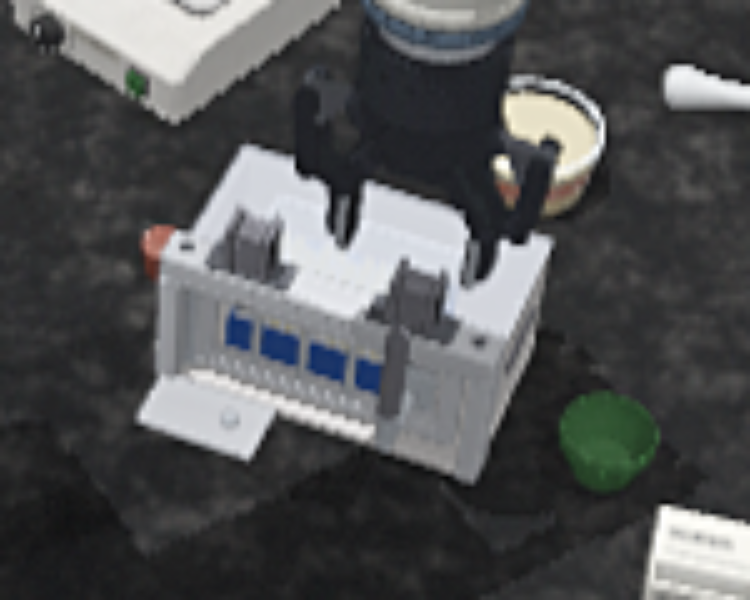

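Both catches are home, with both tab pairs against their blocks at (250,245) and (420,290). Next I'll grip the post and swing the gate along the arc.

Run:
```python
from m import *
hand.move_gripper(.05,25)
bot.servo_line(W(-104,-55,.134),velocity=.12);st("down")
hand.move_gripper(.005,60);g=st("grip")
if .009<g["gripper_width"]<.018:
    for f in np.arange(.15,1.66,.15):
        bot.servo_line(W(*arc(f),.134),velocity=.1)
        g=st("f%.2f"%f)
        if np.linalg.norm(g["wrist_force"])>40 or g["gripper_width"]<.009: print("STOP");break
    import cv2
    for n in("side","top"):
        d=vision.read_camera(n);cv2.imwrite(f"pics/{n}3.png",d["frame"][:,:,::-1])
```

```text
down t 14.88 [ 0.5412 -0.2104  0.1346] w 0.0504 F [ 0.5  1.  -0.1]
grip t 15.31 [ 0.541  -0.2099  0.1348] w 0.0124 F [-0.7  3.9  5.7]
f0.15 t 15.68 [ 0.5189 -0.2052  0.1348] w 0.0122 F [1.  3.6 4.6]
f0.30 t 16.06 [ 0.498  -0.1974  0.1348] w 0.0121 F [1.9 3.1 6.2]
f0.45 t 16.43 [ 0.4784 -0.1865  0.1348] w 0.012 F [1.  1.4 6.8]
f0.60 t 16.81 [ 0.4605 -0.1727  0.1348] w 0.0123 F [1.5 0.2 7.6]
f0.75 t 17.18 [ 0.4447 -0.1562  0.1348] w 0.0119 F [0.9 0.8 9.5]
f0.90 t 17.56 [ 0.4319 -0.1379  0.1347] w 0.0125 F [-1.3 -1.5  9.3]
f1.05 t 17.93 [ 0.4218 -0.1177  0.1347] w 0.012 F [-1.7 -2.5 11. ]
f1.20 t 18.31 [ 0.4148 -0.0962  0.1347] w 0.0124 F [-2.1 -1.7 10.7]
f1.35 t 18.68 [ 0.4112 -0.0738  0.1347] w 0.0125 F [-2.8 -1.  14.3]
f1.50 t 19.06 [ 0.4109 -0.0512  0.1347] w 0.0122 F [-3.9 -2.  14.7]
f1.65 t 19.43 [ 0.414  -0.0288  0.1346] w 0.0121 F [-4.2 -1.4 15.3]
```

Run:
```python
from m import *
import cv2
bot.dwell(.5);st("hold")
for n,(a,b,c,e) in dict(side=(200,340,310,470),top=(150,290,310,470)).items():
    im=cv2.imread(f"pics/{n}3.png");cv2.imwrite(f"pics/{n}3z.png",cv2.resize(im[a:b,c:e],None,fx=4,fy=4))
```

```text
hold t 20.03 [ 0.414  -0.0292  0.1346] w 0.0122 F [-5.  -1.1 16.7]
```

View pics/side3z.png

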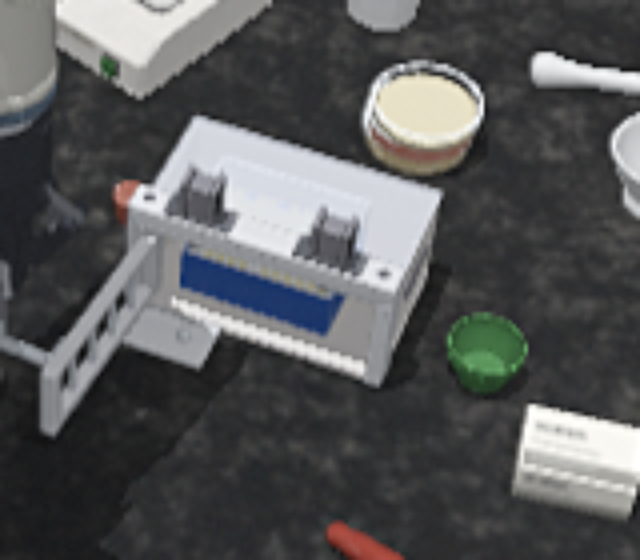

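View pics/top3z.png

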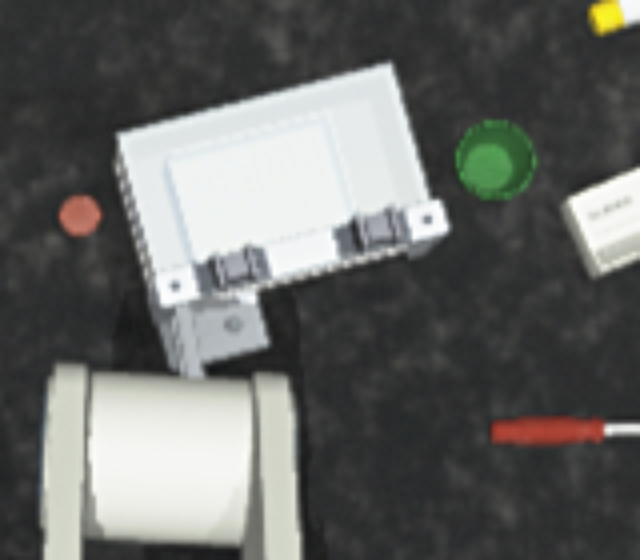

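Run:
```python
from m import *
from h import *
S=np.load("side0.npz")
f=lambda u,v:onz(S,(310+(u+.5)/4-.5,200+(v+.5)/4-.5),.082)[:2]
d=R.T@(f(45,368)-f(150,240));print("leaf len",np.hypot(*d),"angle",np.arctan2(-d[0],-d[1]))
st("final");hand_in()
```

```text
leaf len 0.14511629232970624 angle 1.6950228525246644
final t 20.03 [ 0.414  -0.0292  0.1346] w 0.0122 F [-5.  -1.1 16.7]
the job is handed in; nothing more can be done
```

The carrier is open and the job is handed in at about 20 s. The arm is gripping the post and holding the gate wide open; no verdict was reported.

- **Catches:** I tried the left catch first and it stopped hard at about 41.5 mm, so it was the blocked one. I squeezed the right catch home (27.2 mm between the pads), then the left (27.3 mm). The pictures show both pairs of tabs staying in after release.
- **Gate:** I gripped the post with 60 N and swung it along its arc past the detent to a commanded 1.65 rad. The arm's position and grip width (about 12 mm) were steady after a 0.5 s hold.
- **Checks:** The side picture puts the gate at about 1.70 rad. That reading is rough because I could see only 145 mm of the 168 mm leaf, but both values are well over the 1.45 rad needed. The pads read 12 mm on the 14 mm post, and about 1 mm narrow on the catches, so the grip width reads slightly low.
- **Wrist force:** It rose to about 17 N by the end, mostly upward, well under the 120 N limit.
- **Bystanders:** By eye, the tip box, cup and stopper look unmoved in the final pictures. I did not measure any of them. I looked at only part of the slide box and screwdriver, and did not check the beaker and forceps again.

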